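# Fit the selector arm to a gearbox's splined shaft and swing it to its stop

### The job

Put the loose selector arm back on the small blue gearbox: with its handle pointing towards the green dot (as near to it as the splines allow), feel for the angle at which it slips over the splined shaft and push it fully down onto the collar. Then swing the arm clockwise, seen from above, until it rests against the red stop post, and let go. Work gently, never pushing the arm with more than about 10 N on the splines, the shaft or the post, and leave the things lying around where they are.

Things in the scene. Friction and masses are not known exactly. Their poses are not given: they have to be found in the camera images.
- selector_arm: loose selector arm, 220 g, starts flat on the table. Origin: centre of its round grey hub's underside; z up, x along the bar to the handle. Hub 48 mm diameter, 31 mm high. Bar 16 mm wide, z = 14 to 24 mm, out to x = 95 mm. Hub bore open below, blind, 27 mm deep, 34 mm wide, with 6 inward splines 4.8 mm wide at z = 2 to 16 mm, reaching in to 22.4 mm diameter, at 30, 90, 150.. degrees from x
- boss_top (a point): top centre of the square steel boss on the hub, 59 mm above the hub's underside: 26 x 26 mm, 28 mm high, faces square to the arm's x and y; the place to grip the arm
- gearbox: blue gearbox fixed to the table, 120 x 120 mm, aluminium top at z = 34 mm, dark collar round the shaft (48 mm diameter) up to z = 40 mm. Origin: centre of its underside, right below the shaft; z up. The green dot lies 48 mm out from the shaft, in the direction 255 degrees from x (counterclockwise from above)
- post_top (a point): top of the red stop post, 12 mm diameter, 42 mm high, on the gearbox at its x = -50, y = +14 mm. An arm resting against it points along the gearbox's -x (180 degrees)
- shaft_seat (a point): on the shaft's axis, at the collar's top face (40 mm above the table), where the hub's underside lies when fully home. With the angle wrong, the arm's splines stand on the shaft's teeth and its underside stays 14 mm above this; with the angle right it drops in. Play in the splines is about 1 mm a side (0.09 rad either way)
- shaft_tip (a point): top of the upright steel shaft, 24 mm above shaft_seat: core 20 mm in diameter, its last 5 mm tapered to 14 mm as a lead-in; 6 teeth 5 mm wide, 60 degrees apart, 32 mm over the tips, on the lower 16 mm. Tooth angle varies and is not reported; it never fits an arm pointing straight at the dot. The shaft is stiff to turn: 0.15 N m (1.6 N at the arm's knob), and stays where it is left
- grip_knob (a point): top centre of the arm's upright black knob, 19 mm diameter, from 24 to 46 mm above the hub's underside, 95 mm along the arm's x from the hub's axis
- green_dir (a point): where grip_knob would be with the arm home and pointing exactly at the green dot
- stop_dir (a point): where grip_knob is with the arm home and resting against the red post
- tape_roll: kraft tape roll lying flat, 107 mm diameter, 25 mm high, origin under its centre; leave alone
- pink_marker: pink marker lying on the table, 128 x 13 mm, origin under its centre; leave alone

How it is judged:
By the outcome, as a careful person would: the job done as asked, in the order asked, and still so for the second after the job is handed in, with the robot touching nothing.
It also fails if it takes over 72 s, if anything falls off the work surface, if the arm or the gripper's body presses on something with over 40 N, if the wrist force passes 120 N, or if a joint passes its speed limit or range.

### The arm

A 7-joint arm with a two-finger parallel gripper is mounted at the origin on the work surface; the furniture and walls round the work are solid. World frame = base frame: x ahead of the robot, y to its left, z up, the work surface at z = 0. Lengths are in m, angles in rad, forces in N, time in s.
With the tool pointing down it reaches from about 0.4 to 0.9 m from the base axis. Payload 5.6 kg.
Tool frame: the origin (TCP) lies midway between the tips of the shut fingers; the grasp point (between the pads) lies 19 mm behind it; z points along the fingers, y is the line along which they close (so a half turn about z gives the same grasp; the last joint's range is limited). The gripper opens to 92 mm and grips with 3 to 60 N. Pads are 20 mm wide; open, the fingers measure 128 mm over their backs; the gripper's body (75 mm by 189 mm) begins 69 mm behind the grasp point.
Start: joints at [1.3, 0.468, -0.012, 1.603, 0.006, 1.071, -0.056], TCP at [0.147, -0.633, 0.215] pointing down, gripper open.
Joint ranges: [-2.53, 2.53], [-0.31, 2.02], [-1.57, 1.55], [0.28, 2.44], [-1.29, 4.43], [0.15, 1.84], [-2.92, 2.92]. Speed limits (rad/s): [2.57, 2.57, 3.14, 3.14, 3.14, 3.14, 3.14].

### API

Orientations are given as a 3x3 rotation matrix whose columns are the frame's x, y, z axes.
In Python, from station import env, effector, solver, viewer, workorder, search_frame, tip_of gives the robot as it stands. Calls block until the motion is done:
- env.reach(position, orientation): joint-space move of the TCP to a pose.
- env.movel(position, frame=None, rate=0.15): straight line of the TCP; frame=None keeps the orientation; rate is the mean speed in m/s.
- env.goto_joints(angles): joint-space move.
- effector.release() and effector.grasp(squeeze=None): open the fingers fully, or close them until they stop; squeeze is the grip in N (None keeps the last).
- env.pause(seconds).
- solver.inverse_kinematics(position, orientation): joint angles nearest the present ones, or None.
- env.sense(): the state.
- viewer.read_camera(name): name is "scene" or "top" or "wrist"; returns (picture, depth): 384x512x3 uint8, red, green, blue; 384x512 float32, m along the optical axis (not along the pixel's ray), 0 where there is no reading.
- viewer.camera_info(name): a dict with "intrinsics" (3x3 intrinsics, pixels), "dist_coeffs" ([k1, k2, p1, p2, k3] as OpenCV has them; the pictures are not rectified), "eye" and "rotation" of the camera in the world; the wrist camera has in their place "T_tool_cam" (4x4, takes a point from camera to tool coordinates, whose origin is the TCP and whose axes are the flange's). Camera axes: x right, y up, looking along -z (the intrinsics and any distortion apply to the point x, -y, -z); pixel columns grow to the right and rows downward; lengths in m; the calibration is good to about 2 mm. A picture is of the moment at which its call begins: read the wrist's pose just before it. camera_info takes no time and is no camera call.
A pose or a line that the arm cannot do raises env.PlanningError and nothing moves.
- workorder.finish_job(): hands the job in; it is judged then, once.
Trained networks look in the newest picture that a camera, given by its name, has taken for a name from the list of things; names that differ only in an ending like _2 or _b are one class to them, and where a whole thing is asked for, a point or a joint stands for the part that bears it (a point fixed in the world has none). Each returns a list of dicts, best first, with "score" (0 to 1); they miss things now and then, are a little off and sometimes report something else, mostly with a low value. They report only what shows in the picture. A call takes as long as a camera call.
- search_frame(camera, name): "at" ([x, y, z] in m, in world coordinates, good to about 4 mm: the middle of the surface that is visible of it).
- tip_of(camera, name): "at" ([x, y, z] in m, in world coordinates, good to about 4 mm: a listed point, or the origin of a listed thing).
The state is a dict: "t": time; "joint_positions": joint angles; "joint_velocities": joint speeds; "tau": joint torques, N m; "ee_pos": TCP position; "tcp_rot": TCP orientation; "wrist_force": force on the tool from outside, world axes, zero at the start; "moment": the same for the moment, N m; "gripper_width": finger opening in m; "grasp_force": force on a finger pad.
Only numpy, scipy, OpenCV 4.12 (cv2) and the standard library are available. Lean on these libraries where they do the work, as an engineer would, in place of code of your own. Each camera call takes 0.05 s, during which the arm holds its last target. There are 200 camera calls.

## Working session

There is one attempt and no reset: what is moved stays moved. The work goes in short steps, each a Python script; the robot and the scene stay as the last script left them, time stands still between calls to the robot, and variables do not carry over. Pictures are saved under pics/ and viewed, at most 10 in all, crops included, and the job is handed in when it is done.

```bash
ls; mkdir -p pics
python3 - <<'E'
from station import *
import cv2, numpy as np
for c in ["scene","top"]:
    p,d=viewer.read_camera(c); cv2.imwrite(f"pics/{c}1.png",p[...,::-1])
    for n in ["selector_arm","boss_top","grip_knob","gearbox","shaft_tip","shaft_seat","post_top","green_dir","stop_dir","tape_roll","pink_marker"]:
        r=tip_of(c,n); print(c,n,[(np.round(x["at"],4).tolist(),round(x["score"],2)) for x in r[:2]])
s=env.sense(); print(s["t"],s["ee_pos"],s["tcp_rot"],s["wrist_force"])
E
```

```text
pics
scene selector_arm [([0.448, -0.0642, 0.0046], 0.58)]
scene boss_top [([0.4487, -0.0688, 0.0556], 0.83), ([0.4491, -0.0618, 0.0053], 0.23)]
scene grip_knob [([0.5423, -0.0987, 0.0495], 0.83), ([0.5746, 0.1886, 0.0627], 0.2)]
scene gearbox [([0.5708, 0.1879, -0.0008], 0.9)]
scene shaft_tip [([0.5727, 0.1869, 0.0658], 0.81)]
scene shaft_seat [([0.5727, 0.1857, 0.044], 0.65)]
scene post_top [([0.5287, 0.209, 0.0757], 0.57)]
scene green_dir []
scene stop_dir [([0.477, 0.2048, 0.084], 0.61), ([0.5818, -0.0169, -0.0041], 0.6)]
scene tape_roll [([0.4295, 0.2997, -0.0005], 0.72), ([0.5727, 0.1863, 0.0412], 0.34)]
scene pink_marker [([0.4542, -0.071, 0.0567], 0.68), ([0.5809, -0.0187, 0.0003], 0.48)]
top selector_arm [([0.4557, -0.0653, 0.0014], 0.6)]
top boss_top [([0.4505, -0.0631, 0.0569], 0.77)]
top grip_knob [([0.5388, -0.0938, 0.0468], 0.94), ([0.5763, 0.1883, 0.0417], 0.59)]
top gearbox [([0.5736, 0.1895, 0.0021], 0.64)]
top shaft_tip [([0.5777, 0.1837, 0.0626], 0.94)]
top shaft_seat [([0.573, 0.1873, 0.04], 0.6), ([0.4556, -0.0644, -0.0015], 0.36)]
top post_top [([0.5271, 0.2134, 0.0754], 0.86), ([0.571, 0.1883, 0.0012], 0.59)]
top green_dir [([0.5332, 0.1046, 0.0854], 0.82)]
top stop_dir [([0.4775, 0.1989, 0.0839], 0.63), ([0.5805, -0.0152, -0.005], 0.35)]
top tape_roll [([0.4343, 0.296, 0.0031], 0.76)]
top pink_marker [([0.579, -0.0134, -0.0021], 0.66)]
1.2 [ 0.1467366  -0.63322816  0.21459901] [[ 9.74185817e-01  2.25747632e-01 -3.43740614e-05]
 [ 2.25747631e-01 -9.74185817e-01 -3.60558204e-05]
 [-4.16262391e-05  2.73652060e-05 -9.99999999e-01]] [ 0.00475156 -0.29659067 -0.78038623]
```

View pics/top1.png

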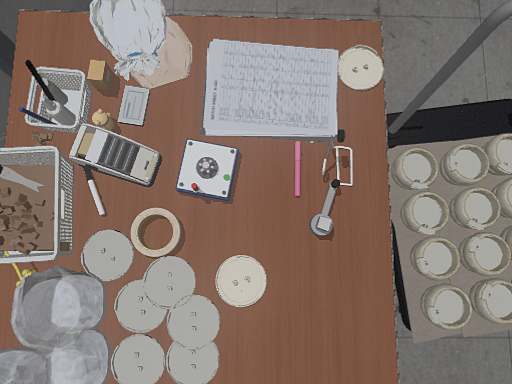

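View pics/scene1.png

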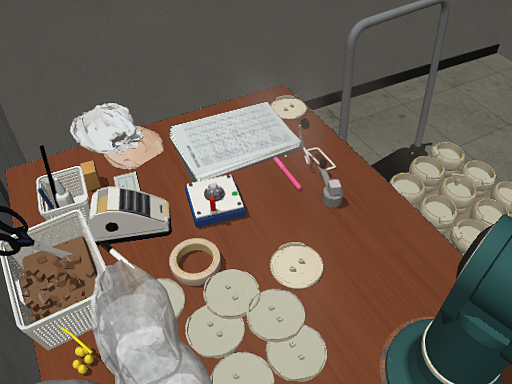

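```bash
cat > h.py <<'E'
from station import *
import cv2, numpy as np
def R(yaw):  # tool down, tool x at world angle yaw
    c,s=np.cos(yaw),np.sin(yaw)
    return np.array([[c,s,0],[s,-c,0],[0,0,-1.]])
def wshot(name,crop=None):
    s=env.sense(); p,d=viewer.read_camera("wrist"); cv2.imwrite(f"pics/{name}.png",p[...,::-1])
    i=viewer.camera_info("wrist"); T=np.eye(4); T[:3,:3]=s["tcp_rot"]; T[:3,3]=s["ee_pos"]
    W=T@np.array(i["T_tool_cam"]); np.savez(f"pics/{name}.npz",p=p,d=d,W=W,K=i["intrinsics"],D=i["dist_coeffs"])
    return p,d,W
def atz(name,uv,z):  # pixels -> world points on plane z
    f=np.load(f"pics/{name}.npz"); W=f["W"]
    n=cv2.undistortPoints(np.array(uv,float).reshape(-1,1,2),f["K"],f["D"])[:,0]
    r=np.c_[n[:,0],-n[:,1],-np.ones(len(n))]@W[:3,:3].T
    return W[:3,3]+r*((z-W[2,3])/r[:,2])[:,None]
def proj(name,P):
    f=np.load(f"pics/{name}.npz"); W=f["W"]; q=(np.array(P,float).reshape(-1,3)-W[:3,3])@W[:3,:3]
    return cv2.projectPoints(q*[1,-1,-1],np.zeros(3),np.zeros(3),f["K"],f["D"])[0][:,0]
E
python3 - <<'E'
from h import *
i=viewer.camera_info("wrist"); print(i); T=np.array(i["T_tool_cam"])
g=np.array([.573,.187]); a=np.array([.45,-.064])
for y in np.radians(range(-180,180,30)):
    q=solver.inverse_kinematics([*g,.2],R(y)); q2=solver.inverse_kinematics([*a,.1],R(y)); print(round(np.degrees(y)),None if q is None else np.round(q,2), None if q2 is None else np.round(q2,2)[-1])
E
```

```text
{'intrinsics': array([[271.43930329,   0.        , 255.01253764],
       [  0.        , 271.43930329, 187.83891971],
       [  0.        ,   0.        ,   1.        ]]), 'dist_coeffs': array([0.01222506, 0.        , 0.        , 0.        , 0.        ]), 'T_tool_cam': array([[-3.34834066e-04,  9.62351270e-01,  2.71808609e-01,
         7.72959520e-02],
       [ 9.99999852e-01,  2.05659972e-04,  5.03725328e-04,
         2.09142596e-04],
       [ 4.28860558e-04,  2.71808738e-01, -9.62351197e-01,
        -1.69760318e-01],
       [ 0.00000000e+00,  0.00000000e+00,  0.00000000e+00,
         1.00000000e+00]])}
-180 [ 0.38  0.68 -1.1   1.69  0.65  1.18  0.69] 1.14
-150 [ 0.38  0.69 -1.11  1.69  0.66  1.19  1.2 ] 1.35
-120 [ 0.47  0.84 -1.32  1.68  0.84  1.31  1.6 ] 1.87
-90 [ 0.47  0.84 -1.32  1.68  0.84  1.31  2.12] -2.17
-60 [-1.15  0.63  1.12  1.79 -0.62  1.13 -2.44] -2.66
-30 [ 0.24  0.56 -0.84  1.7   0.46  1.1  -2.83] -2.21
0 [ 0.22  0.54 -0.8   1.7   0.43  1.09 -2.29] -1.72
30 [ 0.31  0.61 -0.96  1.69  0.55  1.13 -1.86] -1.23
60 [ 0.37  0.66 -1.07  1.69  0.62  1.17 -1.39] -0.74
90 [ 0.38  0.68 -1.1   1.69  0.65  1.19 -0.89] -0.25
120 [ 0.39  0.69 -1.11  1.69  0.66  1.19 -0.37] 0.24
150 [ 0.38  0.68 -1.1   1.69  0.65  1.19  0.16] 0.72
```

Run:
```python
from h import *
g=np.array([.574,.187]); a=np.array([.45,-.064])
def go(c,yd,z,off):
    y=np.radians(yd); env.reach([*(c-off*np.array([np.cos(y),np.sin(y)])),z],R(y))
go(g,63,.125,.055); print(env.sense()["t"])
p,d,W=wshot("g1")
for n in ["shaft_tip","post_top","gearbox","green_dir","stop_dir"]: print(n,[(np.round(x["at"],4).tolist(),round(x["score"],2)) for x in tip_of("wrist",n)[:1]])
go(a,162,.125,.05); print(env.sense()["t"])
p2,d2,W=wshot("a1")
for n in ["boss_top","grip_knob","selector_arm"]: print(n,[(np.round(x["at"],4).tolist(),round(x["score"],2)) for x in tip_of("wrist",n)[:1]])
s=env.sense();print(s["t"],s["wrist_force"],s["joint_positions"])
cv2.imwrite("pics/ga1.png",np.hstack([p,p2])[...,::-1][:, :]) if 0 else None
```

```text
4.2667
shaft_tip [([0.5737, 0.1858, 0.0647], 0.97)]
post_top [([0.5233, 0.2083, 0.0773], 0.86)]
gearbox [([0.5741, 0.1867, 0.0062], 0.77)]
green_dir []
stop_dir [([0.4489, -0.0664, -0.0021], 0.19)]
6.2083
boss_top [([0.4519, -0.0659, 0.0602], 0.94)]
grip_knob [([0.5461, -0.0947, 0.0462], 0.62)]
selector_arm [([0.4488, -0.0633, 0.0007], 0.96)]
6.4083 [-0.57978819 -0.4952964   0.08252073] [ 1.081274    0.9591226  -1.45979643  1.97708671  1.02752689  1.25544017
  0.48499467]
```

View pics/g1.png

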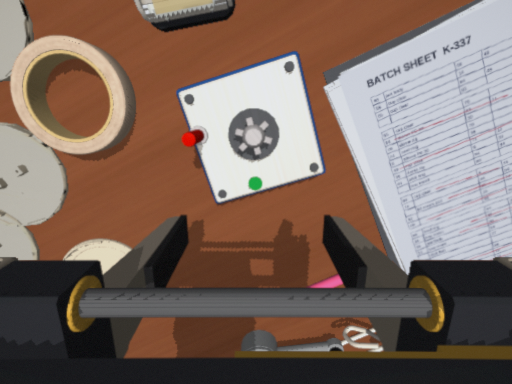

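View pics/a1.png

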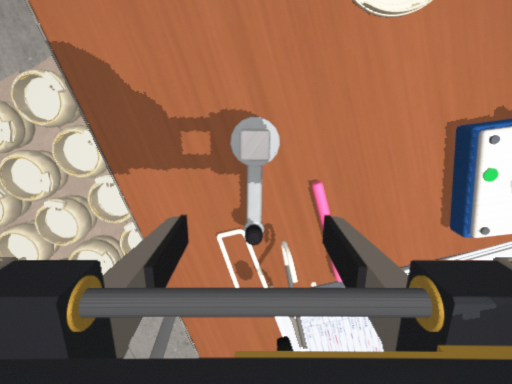

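Run:
```python
from h import *
b=atz("g1",[(189,99),(289,67),(313,168),(222,193)],.034); c=b.mean(0); print("plate corners centre",c)
e=(b[1]+b[2]-b[0]-b[3])[:2]; e2=(b[1]+b[0]-b[2]-b[3])[:2]; print(np.degrees([np.arctan2(e[1],e[0]),np.arctan2(e2[1],e2[0])]))
dot=atz("g1",[(255,183)],.034)[0]; post=atz("g1",[(190,138)],.076)[0]; tip=atz("g1",[(254.5,133)],.064)[0]
for n,v in (("dot",dot),("post",post)): 
    w=v-c; print(n,v,np.hypot(*w[:2]),np.degrees(np.arctan2(w[1],w[0])))
print("tip",tip); print("boss",atz("a1",[(256,146)],.059),"knob",atz("a1",[(254,234)],.046))
def ortho(name,c,z,h,n):
    l=np.linspace(-h,h,n); X,Y=np.meshgrid(l,l[::-1]); P=np.c_[c[0]+X.ravel(),c[1]+Y.ravel(),np.full(n*n,z)]
    m=proj(name,P).reshape(n,n,2).astype(np.float32)
    return cv2.remap(np.load(f"pics/{name}.npz")["p"],m[...,0],m[...,1],cv2.INTER_CUBIC)
o=ortho("g1",c,.056,.03,500); o2=ortho("a1",atz("a1",[(256,146)],.059)[0],.059,.03,300)
d=np.load("pics/g1.npz")["d"]; print(np.round(d[120:148:2,240:270:2],3)[6])
cv2.imwrite("pics/o.png",np.hstack([o,cv2.resize(o2,(300,500))])[...,::-1])
for cc in (c,tip):
  f=cv2.cvtColor(ortho("g1",cc,.056,.03,501),cv2.COLOR_RGB2GRAY).astype(float)
  th=np.linspace(0,2*np.pi,720,endpoint=False)
  for r in (.012,.0135,.015):
    k=r/.06*500; v=cv2.remap(f.astype(np.float32),(250+k*np.cos(th)).astype(np.float32)[None],(250-k*np.sin(th)).astype(np.float32)[None],1)[0]
    F=(v*np.exp(-6j*th)).mean(); print(r,abs(F),np.degrees(-np.angle(F))/6%60)
```

```text
plate corners centre [0.57379145 0.18724489 0.034     ]
[-10.87928787  79.45548488]
dot [0.55360135 0.14422604 0.034     ] 0.047521169387834135 -115.14214265285952
post [0.52950744 0.21054265 0.076     ] 0.050038579868353604 152.25121168718985
tip [0.57649328 0.18987484 0.064     ]
boss [[ 0.45321162 -0.06352873  0.059     ]] knob [[ 0.53755306 -0.09292371  0.046     ]]
[0.235 0.235 0.23  0.228 0.226 0.227 0.226 0.227 0.227 0.227 0.227 0.228
 0.231 0.25  0.25 ]
0.012 33.5213322028316 17.681789577370438
0.0135 30.28035648990265 17.80647937892255
0.015 25.808014613887376 17.640044344597026
0.012 6.7305014788083115 19.083684803962136
0.0135 11.610798172070952 17.934227645656208
0.015 12.319045251692136 17.188113359902665
```

View pics/o.png

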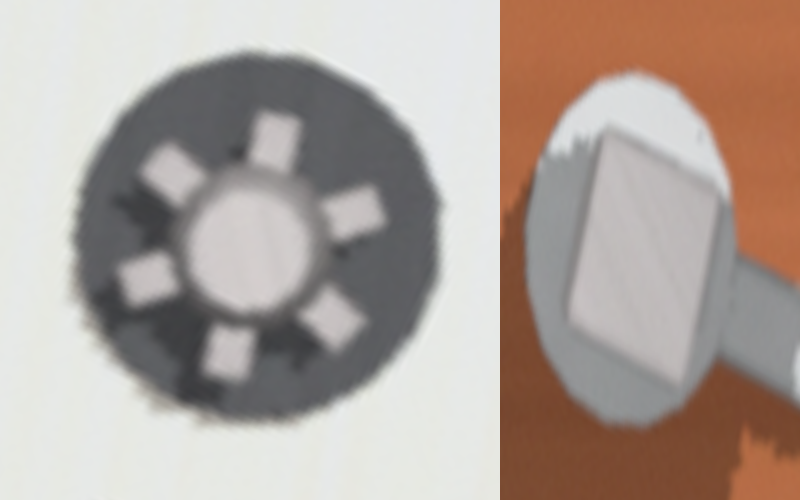

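Run:
```python
from h import *
b=[.4522,-.0645]
r=np.radians
env.reach([*b,.10],R(r(72)))
env.movel([*b,.034],R(r(72)))
effector.grasp(squeeze=8); s=env.sense(); print(s["t"],s["gripper_width"],s["wrist_force"],s["moment"],s["ee_pos"])
effector.release()
env.movel([*b,.034],R(r(162)),rate=.05)
effector.grasp(squeeze=30); s=env.sense(); print(s["t"],s["gripper_width"],s["wrist_force"],s["ee_pos"])
env.movel([*b,.15]); s=env.sense(); print(s["t"],s["gripper_width"],s["wrist_force"],s["moment"],s["ee_pos"])
q=s["joint_positions"];print(q)
```

```text
9.325 0.025943601424483452 [-0.32478726  0.09877946 -0.34565737] [-0.07113093 -0.04747876  0.00585103] [ 0.45214641 -0.06448944  0.0339749 ]
13.1083 0.02568742045005408 [ 0.1431796  -0.11024024 -0.46290948] [ 0.45221548 -0.06453291  0.03398953]
14.0333 0.026118113806369563 [-0.08869451  0.34017197 -2.15626661] [-0.00952638 -0.08152316  0.02821105] [ 0.45158584 -0.06475852  0.14926618]
[ 1.15056591  0.85146295 -1.5089558   2.06394609  0.93066807  1.21139353
  0.4872913 ]
```

```bash
cat >> h.py <<'E'
def down(p,yaw,z1,step=.0015,fz=4.,fl=1.5,f0=None,rate=.04):
    """guarded descent with lateral yielding; stops when fz exceeded"""
    p=np.array(p,float)
    while p[2]>z1+1e-6:
        p[2]=max(z1,p[2]-step); env.movel(p,R(yaw),rate=rate); s=env.sense(); f=s["wrist_force"]-f0
        print(round(s["t"],2),np.round(p*1e3,1),np.round(s["ee_pos"]*1e3,1),np.round(f,1),np.round(s["moment"],2))
        l=np.hypot(f[0],f[1])
        if l>fl: p[:2]+=f[:2]/l*min(.0006,.0002*l)
        if f[2]>fz: break
    return p
E
python3 - <<'E'
from h import *
c=[.5740,.1877]; y=np.radians(77.7)
env.reach([*c,.15],R(y)); env.movel([*c,.108],R(y)); env.pause(.3)
s=env.sense(); f0=s["wrist_force"]; print(s["t"],f0,s["moment"],s["ee_pos"],np.round(s["joint_positions"],2),s["gripper_width"])
np.save("f0.npy",f0)
p=down([*c,.101],y,.085,f0=f0); np.save("p.npy",p)
wshot("i1")
E
```

```text
16.1917 [ 0.50767124 -0.58925759 -2.08107919] [-0.04105984 -0.05416231 -0.00813024] [0.57442601 0.18786704 0.1087966 ] [ 0.3   0.75 -0.96  1.76  0.72  1.02 -1.15] 0.026294596664831638
16.55 [574.  187.7  99.5] [573.7 187.6  99.1] [ 0.4 -0.3  0.6] [-0.04 -0.09 -0.03]
16.8 [574.  187.7  98. ] [574.  187.7  97.9] [-1.2 -0.2  0.2] [ 0.01 -0.06  0.02]
17.05 [574.  187.7  96.5] [574.  187.6  96.4] [-0.4  0.7  0.7] [-0.1  -0.08  0.  ]
17.3 [574.  187.7  95. ] [573.9 187.6  94.9] [-1.2  0.4 -0.8] [-0.02 -0.06  0.01]
17.55 [574.  187.7  93.5] [573.9 187.7  93.4] [ 0.   0.3 -0.1] [-0.03 -0.1  -0.02]
17.8 [574.  187.7  92. ] [573.9 187.7  91.9] [ 0.2  0.8 -1.8] [-0.03 -0.11  0.02]
18.05 [574.  187.7  90.5] [573.9 187.7  90.4] [ 0.6  0.  -0.4] [ 0.   -0.01 -0.  ]
18.3 [574.  187.7  89. ] [573.9 187.6  88.9] [ 0.2  0.2 -0.3] [-0.03 -0.02  0.03]
18.55 [574.  187.7  87.5] [573.9 187.7  87.4] [-0.4  0.6  0.4] [-0.02 -0.06 -0.08]
18.8 [574.  187.7  86. ] [573.9 187.7  85.9] [-0.8  0.7 -0.8] [-0.04 -0.1   0.05]
19.05 [574.  187.7  85. ] [574.  187.7  84.9] [-0.7 -0.2 -0.5] [-0.07 -0.07 -0.01]
```

Run:
```python
from h import *
p=np.load("p.npy"); f0=np.load("f0.npy"); y=np.radians(77.7)
p=down(p,y,.0755,f0=f0)
if p[2]<.076: p=down(p,y,.072,step=.0004,fz=4,f0=f0)
np.save("p.npy",p)
```

```text
19.35 [574.  187.7  83.5] [573.9 187.7  83.4] [-0.   0.5 -0.3] [ 0.   -0.08  0.02]
19.6 [574.  187.7  82. ] [573.9 187.7  81.9] [-1.4  0.7 -0.4] [-0.03 -0.03  0.04]
19.85 [573.7 187.8  80.5] [573.6 187.8  80.4] [-0.5  1.  -0.2] [-0.04 -0.12 -0.03]
20.1 [573.7 187.8  79. ] [573.6 187.8  78.9] [ 0.3 -0.2 -0.4] [-0.05 -0.1   0.05]
20.35 [573.7 187.8  77.5] [573.6 187.8  77.4] [-0.3  0.6  1. ] [-0.03 -0.07 -0.01]
20.6 [573.7 187.8  76. ] [573.7 187.8  75.9] [-0.2 -0.7 -0.7] [-0.06 -0.07 -0.01]
20.85 [573.7 187.8  75.5] [573.7 187.8  75.5] [-0.3 -0.2 -1.2] [-0.03 -0.11  0.01]
21.1 [573.7 187.8  75.1] [573.7 187.8  75.1] [-0.5  0.7 -0.2] [-0.03 -0.09  0.01]
21.35 [573.7 187.8  74.7] [573.7 187.8  74.7] [-0.7  0.7 -0.5] [-0.08 -0.07 -0.04]
21.6 [573.7 187.8  74.3] [573.7 187.8  74.2] [-0.7  1.4 -0.7] [-0.01 -0.1  -0.02]
21.85 [573.6 188.1  73.9] [573.7 188.1  74. ] [-1.6 -0.6  0.6] [-0.17 -0.08 -0.02]
22.1 [573.3 188.   73.5] [573.7 188.1  74. ] [-0.5 -0.4  4.8] [-0.3  -0.12  0.01]
```

```bash
cat > rot.py <<'E'
from h import *
f0=np.load("f0.npy")
def rot(p,y0,y1,step,mz):
    p=np.array(p,float); y=y0
    while y>y1+1e-6:
        y=max(y1,y-step); env.movel(p,R(np.radians(y)),rate=.04); s=env.sense(); f=s["wrist_force"]-f0; t=s["tcp_rot"]
        print(round(s["t"],2),round(y,1),np.round(np.degrees(np.arctan2(t[1,0],t[0,0])),1),np.round(p*1e3,1),np.round(f,1),np.round(s["moment"],2))
        l=np.hypot(f[0],f[1])
        if l>1.8: p[:2]+=f[:2]/l*min(.0004,.0001*l)
        if f[2]>3: p[2]+=.0001
        if abs(s["moment"][2])>mz or l>7: print("stop");break
    np.save("p.npy",p); np.save("y.npy",y); return p,y
E
python3 - <<'E'
from rot import *
p=[.5737,.1879,.0739]
env.movel(p,R(np.radians(77.7)),rate=.04)
rot(p,77.7,57.7,4,.45)
E
```

```text
22.6 73.7 73.8 [573.7 187.9  73.9] [-0.6  0.4  4. ] [-0.26 -0.01 -0.04]
22.85 69.7 69.8 [573.7 187.9  74. ] [-1.  -1.6  4.7] [-0.48  0.14  0.08]
23.1 65.7 65.9 [573.6 187.7  74.1] [-1.7 -0.6  3.2] [-0.36  0.    0.03]
23.35 61.7 61.9 [573.4 187.7  74.2] [-0.4  0.2  3. ] [-0.29 -0.19  0.04]
23.6 57.7 57.9 [573.4 187.7  74.3] [0.2 0.4 0.2] [-0.27 -0.38  0.07]
```

Run:
```python
from rot import *
p=np.load("p.npy"); p,y=rot(p,57.7,-4.3,4,.4)
if y<-4: rot(p,y,-13.3,1,.33)
```

```text
23.85 53.7 53.9 [573.4 187.7  74.3] [ 1.2  0.8 -0.1] [-0.23 -0.44  0.11]
24.1 49.7 49.9 [573.4 187.7  74.3] [ 2.   0.3 -2.1] [-0.21 -0.59  0.05]
24.35 45.7 45.9 [573.6 187.7  74.3] [ 0.5  0.7 -2.4] [-0.26 -0.42  0.11]
24.6 41.7 41.9 [573.6 187.7  74.3] [ 0.5 -1.2 -2.9] [-0.31 -0.5   0.07]
24.85 37.7 37.9 [573.6 187.7  74.3] [ 0.6 -0.7 -2.6] [-0.27 -0.46  0.11]
25.1 33.7 33.9 [573.6 187.7  74.3] [ 0.4 -1.  -3.9] [-0.3  -0.41  0.11]
25.35 29.7 29.9 [573.6 187.7  74.3] [ 0.5 -0.9 -3.9] [-0.35 -0.32  0.07]
25.6 25.7 25.9 [573.6 187.7  74.3] [ 0.6 -0.5 -4.3] [-0.38 -0.29  0.09]
25.85 21.7 21.9 [573.6 187.7  74.3] [ 0.8 -1.5 -4.5] [-0.41 -0.19  0.08]
26.1 17.7 17.9 [573.6 187.7  74.3] [-1.  -1.6 -4.4] [-0.41 -0.2   0.03]
26.35 13.7 13.9 [573.5 187.6  74.3] [ 0.1 -1.8 -4.8] [-0.4  -0.17  0.09]
26.6 9.7 9.9 [573.5 187.4  74.3] [-0.3 -0.2 -4.4] [-0.25 -0.13  0.04]
26.85 5.7 5.9 [573.5 187.4  74.3] [-0.5  0.6 -4.2] [-0.17 -0.13  0.02]
27.1 1.7 1.9 [573.5 187.4  74.3] [ 0.1 -0.6 -5. ] [-0.06 -0.11  0.02]
27.35 -2.3 -2.1 [573.5 187.4  74.3] [-0.3 -0.1 -4.2] [ 0.   -0.05  0.08]
27.6 -4.3 -4.2 [573.5 187.4  74.3] [-0.1 -0.2 -5. ] [ 0.03 -0.02  0.09]
27.85 -5.3 -5.3 [573.5 187.4  74.3] [-0.6  1.7 -4.6] [ 0.11 -0.02  0.1 ]
28.1 -6.3 -6.3 [573.5 187.5  74.3] [-0.8  1.  -4.4] [ 0.1  -0.07  0.18]
28.35 -7.3 -7.3 [573.5 187.5  74.3] [-0.9  1.1 -4.4] [ 0.12 -0.04  0.15]
28.6 -8.3 -8.3 [573.5 187.5  74.3] [ 0.1  1.2 -4.4] [0.17 0.03 0.1 ]
28.85 -9.3 -9.3 [573.5 187.5  74.3] [-0.4  0.8 -4.8] [0.17 0.02 0.16]
29.1 -10.3 -10.3 [573.5 187.5  74.3] [-0.7  1.3 -5.2] [0.25 0.05 0.12]
29.35 -11.3 -11.2 [573.5 187.5  74.3] [-1.   1.2 -4.5] [0.06 0.14 0.62]
stop
```

Run:
```python
from rot import *
p=np.load("p.npy")
def st(): 
    env.pause(.15); s=env.sense(); t=s["tcp_rot"]; print(round(s["t"],2),np.round(s["ee_pos"]*1e3,1),np.degrees(np.arctan2(t[1,0],t[0,0])),np.round(s["wrist_force"]-f0,1),np.round(s["moment"],2))
env.movel(p,R(np.radians(-11.0)),rate=.04); st()
p[2]=.0739; env.movel(p,R(np.radians(-11.0)),rate=.04); st()
np.save("p.npy",p)
```

```text
29.75 [573.4 187.5  74.3] -11.00041746200549 [-1.3 -0.5 -5.3] [0.06 0.21 0.51]
30.15 [573.5 187.5  74.2] -11.002948597830622 [-3.6 -0.7  0.2] [-0.23  0.7   0.46]
```

Run:
```python
from rot import *
p=np.load("p.npy")
def st(): 
    env.pause(.15); s=env.sense(); t=s["tcp_rot"]; print(round(s["t"],2),np.round(s["ee_pos"]*1e3,1),np.degrees(np.arctan2(t[1,0],t[0,0])),np.round(s["wrist_force"]-f0,1),np.round(s["moment"],2),s["gripper_width"])
env.movel(p,R(np.radians(-10.7)),rate=.04); st()
effector.release(); st()
env.movel([p[0],p[1],.13]); st()
y=np.radians(-10.7); o=.055; env.movel([p[0]-o*np.cos(y),p[1]-o*np.sin(y),.15],R(y)); st()
wshot("f1"); 
for n in ["boss_top","grip_knob","post_top"]: print(n,[(np.round(x["at"],4).tolist(),round(x["score"],2)) for x in tip_of("wrist",n)[:1]])
```

```text
30.55 [573.5 187.5  74.1] -10.711957241153499 [-4.8 -0.1  3.4] [-0.32  0.9   0.33] 0.025696298308590472
31.76 [573.5 187.6  73.9] -10.698783331348743 [ 0.8 -0.   3.3] [0.05 0.03 0.04] 0.09190522347103616
32.43 [572.7 187.1 128.8] -10.701434504741316 [ 0.1 -0.3  1.9] [-0.02 -0.03 -0.  ] 0.09224271784585569
33.12 [520.2 197.2 149.5] -10.775831492195465 [0.3 0.5 2.5] [ 0.05 -0.01  0.09] 0.09209630468576668
boss_top [([0.5707, 0.1854, 0.0978], 0.86)]
grip_knob [([0.4833, 0.2036, 0.0882], 0.88)]
post_top [([0.5268, 0.2088, 0.0786], 0.71)]
```

View pics/f1.png

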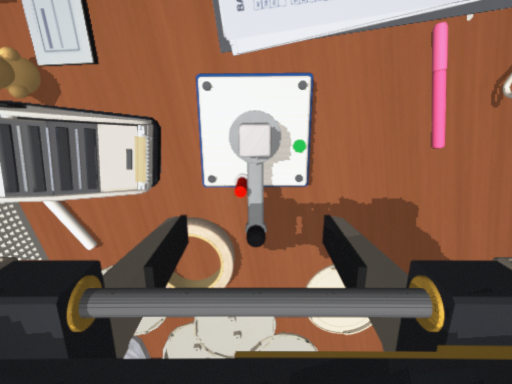

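Run:
```python
from h import *
f=np.load("pics/f1.npz"); d=f["d"]; W=f["W"]
def w(u,v):
    n=cv2.undistortPoints(np.array([[[u,v]]],float),f["K"],f["D"])[0,0]; z=d[v,u]
    return W[:3,:3]@[n[0]*z,-n[1]*z,-z]+W[:3,3]
for uv in [(249,133),(262,133),(249,147),(262,147),(256,175),(256,205),(212,95),(300,95)]: print(uv,np.round(w(*uv)*1e3,1))
cv2.imwrite("pics/f1c.png",cv2.resize(f["p"][125:245,205:305],None,fx=5,fy=5,interpolation=2)[...,::-1])
```

```text
(249, 133) [580.5 190.7  98.6]
(262, 133) [578.6 180.5  98. ]
(249, 147) [569.6 192.9  98. ]
(262, 147) [567.6 182.6  98.1]
(256, 175) [537.5 193.1  62.6]
(256, 205) [507.4 198.8  63.2]
(212, 95) [619.2 222.1  33.7]
(300, 95) [602.8 136.   33.5]
```

View pics/f1c.png

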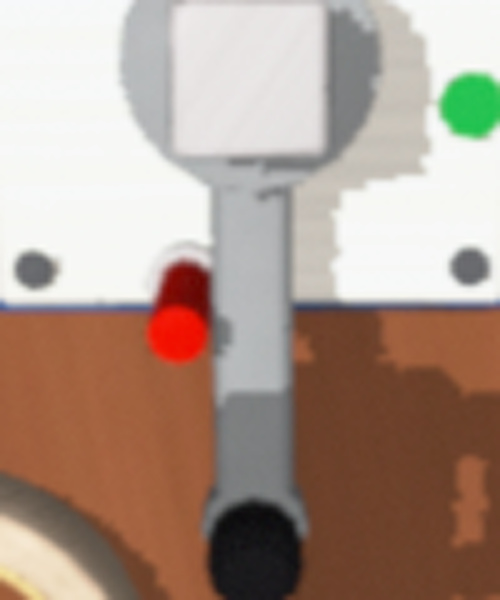

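```bash
python3 -c "
from h import *
print(workorder.finish_job())"
```

```text
the job is handed in; nothing more can be done
None
```

The selector arm is fully home on the splines, about 13° from the green dot (the nearest angle they allow), swung clockwise to rest against the red post and released, and the job was handed in at about 33 s. Forces on the arm stayed under about 6 N, except for an estimated 9 N at the post for a moment on contact.

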